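# Snap the battery cover onto the scale's battery box

### The job

Pick up the large white cover by its grip bar, lay it squarely on the open grey battery box so that it rests on the four orange clips, and let go of it. Then press it down corner by corner (not all at once) until all four clips have clicked home and the cover sits fully down all round. Leave the small blue cover, the black weights and the screwdriver where they are.

Things in the scene. Friction and masses are not known exactly. Their poses are not given: they have to be found in the camera images.
- box: Open grey battery box 160 x 120 x 45 mm (x, y, z), fixed to the bench, green and orange cells inside. Origin: centre of its underside, on the bench; x along its long side, z up. Walls 4 mm, opening 152 x 112 mm. Four orange sprung clips, 10 mm wide, 65 mm high, stand at its short ends (x = +-80, y = +-50 mm); their slanted heads guide the cover in and snap over its short edges.
- box_rim (a point): Centre of the box's opening, level with its rim, 45 mm above the box's underside. The clips' noses are 52 mm above the underside, so the cover lies on their slanted heads well above the rim until it is pressed.
- cover: Loose white plastic cover, 160 x 120 mm, about 0.16 kg, lying right way up. Origin: centre of its lowest plane (foot of its inner lip, on the bench at the start); x along its long side, z up. Fits the box either way round (half turn). Its origin is about 29 mm above the box's underside when it is laid on the clips (lip already in the opening), 17 mm when home.
- plate (a point): Centre of the top of the cover's plate, 34 mm above its origin; plate 4 mm thick, thin enough to twist along its length (soft dark strip across the middle), so each corner goes down on its own (the last may follow the third). A lip 30 mm deep, its foot tapered 4 mm, enters the box with about 1.5 mm play a side. Each corner takes about 6 to 10 N to click and then holds, with about 1 mm play upwards.
- grip (a point): In the cover's grip bar (80 mm along x, 14 mm wide along y, from 34 to 64 mm above the cover's origin), at its middle, 54 mm above the origin: where to grasp it, fingers closing along the cover's y, on 14 mm.
- corner0 (a point): Where to press the cover at corner 0: the middle of a round black-and-white mark (20 mm across) on the top of its plate, at x = 58 mm, y = 42 mm, z = 34 mm in the cover's frame. Laid on the clips it is about 63 mm above the box's underside; 51 mm when home (52 to 54 mm while other corners are still up).
- corner1 (a point): Where to press the cover at corner 1: the middle of a round black-and-white mark (20 mm across) on the top of its plate, at x = 58 mm, y = -42 mm, z = 34 mm in the cover's frame. Laid on the clips it is about 63 mm above the box's underside; 51 mm when home (52 to 54 mm while other corners are still up).
- corner2 (a point): Where to press the cover at corner 2: the middle of a round black-and-white mark (20 mm across) on the top of its plate, at x = -58 mm, y = -42 mm, z = 34 mm in the cover's frame. Laid on the clips it is about 63 mm above the box's underside; 51 mm when home (52 to 54 mm while other corners are still up).
- corner3 (a point): Where to press the cover at corner 3: the middle of a round black-and-white mark (20 mm across) on the top of its plate, at x = -58 mm, y = 42 mm, z = 34 mm in the cover's frame. Laid on the clips it is about 63 mm above the box's underside; 51 mm when home (52 to 54 mm while other corners are still up).
- clip0 (a joint): Outward travel (m) of the box's clip at x = 80 mm, y = 50 mm in the box's frame: 0 when closed, up to 0.0035 while the cover's edge is passing it, back to 0 once it has clicked (also 0 to start with).
- clip1 (a joint): Outward travel (m) of the box's clip at x = 80 mm, y = -50 mm in the box's frame: 0 when closed, up to 0.0035 while the cover's edge is passing it, back to 0 once it has clicked (also 0 to start with).
- clip2 (a joint): Outward travel (m) of the box's clip at x = -80 mm, y = -50 mm in the box's frame: 0 when closed, up to 0.0035 while the cover's edge is passing it, back to 0 once it has clicked (also 0 to start with).
- clip3 (a joint): Outward travel (m) of the box's clip at x = -80 mm, y = 50 mm in the box's frame: 0 when closed, up to 0.0035 while the cover's edge is passing it, back to 0 once it has clicked (also 0 to start with).
- small_cover: Bystander: smaller blue cover of another instrument, 110 x 80 mm, 64 mm high, loose; does not fit this box. Origin: centre of its underside.
- weight0: Bystander: loose black calibration weight, cylinder 52 mm across, 80 mm high. Origin: centre of its underside.
- weight1: Bystander: loose black calibration weight, cylinder 44 mm across, 70 mm high. Origin: centre of its underside.
- weight2: Bystander: loose black calibration weight, cylinder 36 mm across, 60 mm high. Origin: centre of its underside.
- screwdriver: Bystander: loose screwdriver lying on the bench. Origin on its axis' underside.
Not all that is in view belongs to the job. What is shaped like the cover but red or yellow is not meant.

How it is judged (in metres and radians):
On the way, in this order (a step that is already met when the one before it is completed fails the run):
1. the cover lies squarely on the four clips, let go, with no corner clicked yet (horizontal distance between cover and box below 0.008 m and angle between the x axis of cover and the x axis of box, either way round below 0.06 rad and z of corner0 in the frame of box between 0.057 and 0.071 m and z of corner1 in the frame of box between 0.057 and 0.071 m and z of corner2 in the frame of box between 0.057 and 0.071 m and z of corner3 in the frame of box between 0.057 and 0.071 m and contact force between the fingers and cover below 0.1 N), for 0.2 s.
2. at least one corner is home while another still stands proud (not all pressed at once) (z of any of corner0, corner1, corner2, corner3 in the frame of box below 0.055 m and z of any of corner0, corner1, corner2, corner3 in the frame of box above 0.057 m), for 0.1 s.
At the end, for the whole second after the job is handed in: The cover sits on the box, centred within 4 mm and square within 0.06 rad (either way round), all four corner marks less than 53.5 mm above the box's underside (home is 51 mm), all four clips closed (each within 1 mm of its rest position), level within 0.04 rad and at rest (horizontal distance between cover and box below 0.004 m and angle between the x axis of cover and the x axis of box, either way round below 0.06 rad and z of each of corner0, corner1, corner2, corner3 in the frame of box below 0.0535 m and value of joint each of clip0, clip1, clip2, clip3 below 0.001 m and angle between cover's own z axis and vertical below 0.04 rad and linear speed of cover below 0.02 m/s); the robot touches nothing.
It fails at once if a bystander (small cover, weight or screwdriver) was moved by more than 40 mm (distance of any of small_cover, weight0, weight1, weight2, screwdriver from where it was at the start of the episode above 0.04 m).
It also fails if it takes over 48 s, if anything falls off the work surface, if the arm or the gripper's body presses on something with over 40 N, if the wrist force passes 120 N, or if a joint passes its speed limit or range.

### The arm

A 6-joint arm with a two-finger parallel gripper is mounted at the origin on the work surface. World frame = base frame: x ahead of the robot, y to its left, z up, the work surface at z = 0. Lengths are in m, angles in degrees, forces in N, time in s.
With the tool pointing down it reaches from about 0.35 to 0.725 m from the base axis. Payload 6 kg.
Tool frame: the origin (TCP) lies midway between the tips of the shut fingers; the grasp point (between the pads) lies 19 mm behind it; y points along the fingers, x is the direction in which the jaws open and shut, and the axes are right-handed (so a half turn about y gives the same grasp; the last joint's range is limited). The gripper opens to 85 mm and grips with 20 to 120 N. Pads are 22 mm wide; open, the fingers measure 114 mm over their backs; the gripper's body (76 mm by 85 mm) begins 54 mm behind the grasp point. The pads swing forward as they close: fully open they stand 13 mm farther back than shut.
Start: joints at [-48.031, 2.303, 4.859, 0, -92.561, -19.12], TCP at [0.233, -0.553, 0.231] pointing down, gripper open.
Joint ranges: [-146.85, 146.85], [-73.84, 115.35], [-62.03, 85.46], [-188.31, 113.3], [-161.28, -10.13], [-171.36, 171.36]. Speed limits (degrees/s): [147.25, 147.25, 172.46, 180, 180, 180].

### API

Orientations are given as [roll, pitch, yaw] about the fixed x, y, z axes, in that order (R = Rz(yaw) Ry(pitch) Rx(roll)).
In Python, from rig import robot, capture, get_calibration, ticket gives the robot as it stands.
- The arm moves only by the shell command python3 -m handwheel 'ROWS' [OPENING] [FORCE]. ROWS is JSON, a list that holds one entry, the list of rows, each a list of 4 numbers: the shift along the tool's x, y, z in m, then the turn about the tool's y in rad. In form: [[[tx, ty, tz, turn], ...]]. A call has 1 to 20 rows; each row is the pose to reach, as a shift and turn from the pose commanded when the call began, along the tool's axes at that moment; what a row does not reach only later rows make up. A row lasts 1/8 s, in which the tool goes at most 62.5 mm and 10.7 degrees, less where a joint would pass 70% of its speed; a pose out of reach is approached as far as the arm can. A call with a gripper value outside its range is refused whole. OPENING is the finger opening in m, from 0 to 0.0854, set as the call begins (- or left out, the last holds). The fingers move at their own pace and stop on an object; FORCE is the grip in N (left out, the last holds). Time passes only in rows, so rows that repeat a pose let the fingers close. It gives the time, the measured TCP pose, the force and the opening at its end, in the units of the state.
- robot.get_state(): the state, without advancing time (a new reading comes with each control period).
- capture(name): name is "scene" or "top" or "wrist"; returns the picture (480x640x3 uint8, red, green, blue); there is no depth.
- get_calibration(name): a dict with "intrinsics" (3x3 intrinsics, pixels), "rvec" (rotation vector, rad) and "tvec" (3), from world to camera coordinates, as OpenCV has them. Camera axes: x right, y down, z forward; pixel columns grow to the right and rows downward; lengths in m; the calibration is good to about 2 mm. A picture is of the moment at which its call begins: read the wrist's pose just before it. get_calibration takes no time and is no camera call; for the wrist camera it gives the pose at the moment of the call.
- ticket.close_job(): hands the job in, once; it reports no verdict.
The state is a dict: "t": time; "qpos": joint angles; "qd": joint speeds; "joint_torque": joint torques, N m; "tcp_pos": TCP position; "eef_rot": TCP orientation; "force": force on the tool from outside, world axes, zero at the start; "torque": the same for the moment, N m; "grip_width": finger opening in m.
Only numpy, scipy, OpenCV 4.12 (cv2) and the standard library are available. Lean on these libraries where they do the work, as an engineer would, in place of code of your own. Each camera call takes 0.05 s, during which the arm holds its last target.

## Working session

There is one attempt and no reset: what is moved stays moved. The work goes in short steps, Python scripts to look and compute and a shell command to move; the robot and the scene stay as the last step left them, time stands still between calls to the robot, and variables do not carry over. Pictures are saved under pics/ and viewed, and the job is handed in when it is done.

```bash
ls; mkdir -p pics; python3 - <<'E'
from rig import robot,capture,get_calibration
import cv2
s=robot.get_state();print(s)
for n in ["scene","top"]:
    im=capture(n);cv2.imwrite(f"pics/{n}0.png",im[:,:,::-1]);print(n,get_calibration(n))
E
```

```text
pics
{'t': 0.0, 'qpos': array([-4.80332983e+01,  2.33798344e+00,  4.80240396e+00, -2.57338117e-02,
       -9.25598551e+01, -1.91205532e+01]), 'qd': array([ 0.05877559, -0.09010775, -0.00247762, -0.02701078, -0.02008806,
        0.02176486]), 'joint_torque': array([-6.94082919e-04, -3.68191838e+01,  3.47416270e+01,  6.93213612e+00,
       -5.36624546e-03, -1.79976900e-05]), 'tcp_pos': array([ 0.2329159 , -0.55260346,  0.2302891 ]), 'eef_rot': array([-8.99930315e+01, -9.85908358e-02,  1.12847270e+02]), 'force': array([ 0.02788473, -0.44893872, -0.93115939]), 'torque': array([ 0.02680084, -0.00286067,  0.01074052]), 'grip_width': 0.08542644176531802}
scene {'intrinsics': array([[509.04707474,   0.        , 318.14541624],
       [  0.        , 509.04707474, 234.19715048],
       [  0.        ,   0.        ,   1.        ]]), 'rvec': array([ 1.93455478,  1.41051592, -0.64670586]), 'tvec': array([-0.09433192, -0.29361679,  1.4913255 ])}
top {'intrinsics': array([[538.3819625 ,   0.        , 323.27994089],
       [  0.        , 538.3819625 , 239.13032749],
       [  0.        ,   0.        ,   1.        ]]), 'rvec': array([ 2.21032061, -2.15655782,  0.03379302]), 'tvec': array([-0.06713557,  0.51867595,  1.13058684])}
```

View pics/top0.png

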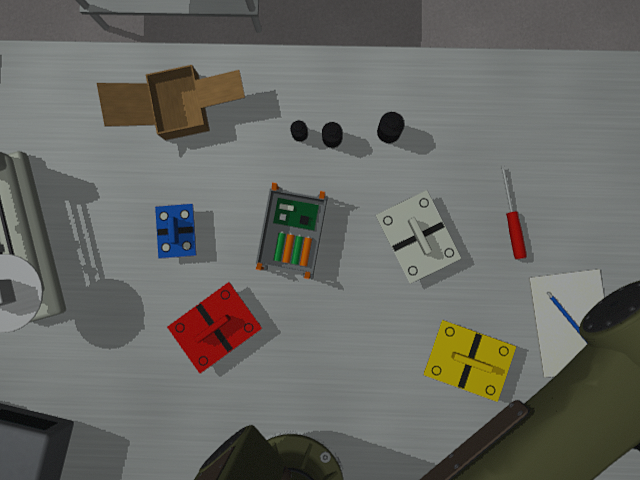

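View pics/scene0.png

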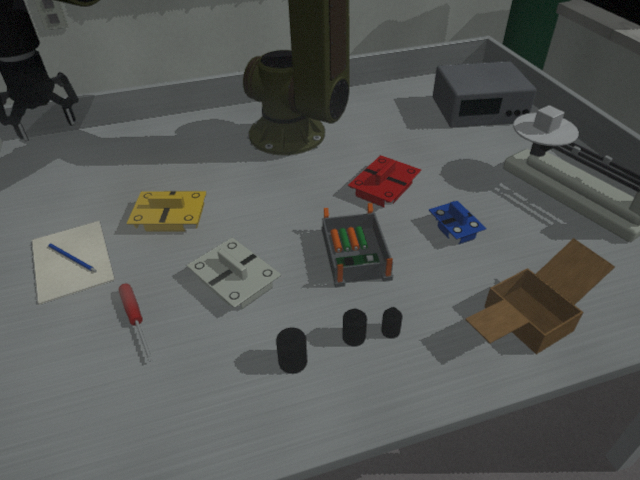

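The top view shows the white cover near (418,237) with its bar running (412,220)-(430,255), and the grey box near (292,231). I'll enlarge both to read the marks and clips.

```bash
python3 - <<'E'
import cv2
im=cv2.imread("pics/top0.png")
cv2.imwrite("pics/cov.png",cv2.resize(im[185:290,365:475],None,fx=7,fy=5.7,interpolation=cv2.INTER_CUBIC)) if 0 else None
cv2.imwrite("pics/cov.png",cv2.resize(im[185:285,365:475],None,fx=6,fy=6,interpolation=cv2.INTER_CUBIC))
cv2.imwrite("pics/box.png",cv2.resize(im[180:280,240:350],None,fx=6,fy=6,interpolation=cv2.INTER_CUBIC))
E
```

```text
(no output)
```

View pics/cov.png

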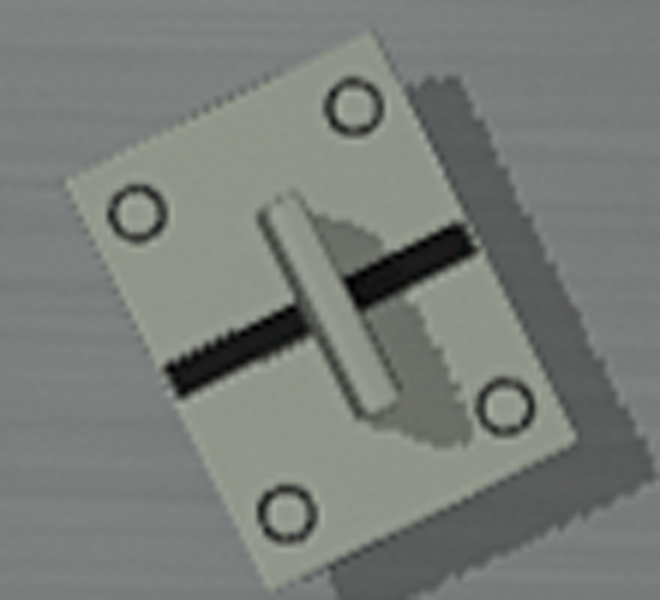

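View pics/box.png

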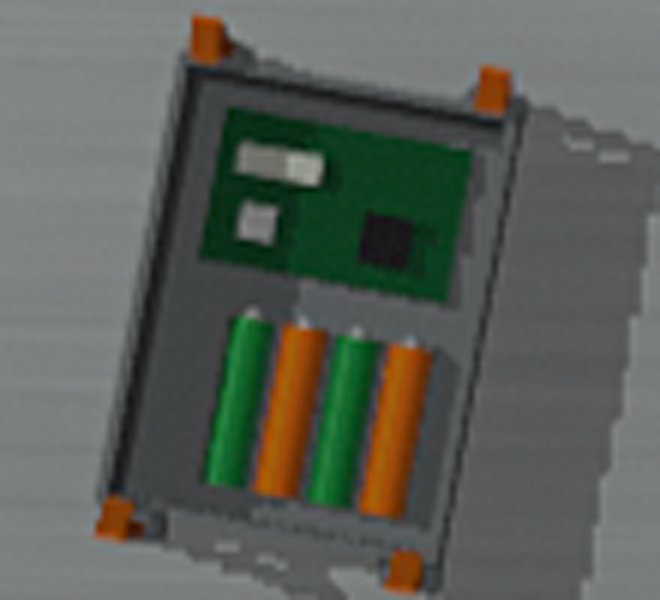

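```bash
cat > h.py <<'E'
import numpy as np,cv2
from rig import robot,capture,get_calibration
def ray(cal,uv,z):
    R=cv2.Rodrigues(cal["rvec"])[0];C=-R.T@cal["tvec"]
    d=R.T@np.linalg.inv(cal["intrinsics"])@np.array([uv[0],uv[1],1.]);return C+d*(z-C[2])/d[2]
def proj(cal,P):
    return cv2.projectPoints(np.array(P,float),cal["rvec"],cal["tvec"],cal["intrinsics"],None)[0][:,0]
def fit(model,w):  # 2D rigid
    m=np.array(model,float);w=np.array(w)[:,:2];mc=m.mean(0);wc=w.mean(0)
    a=m-mc;b=w-wc;th=np.arctan2((a[:,0]*b[:,1]-a[:,1]*b[:,0]).sum(),(a*b).sum())
    R=np.array([[np.cos(th),-np.sin(th)],[np.sin(th),np.cos(th)]]);t=wc-R@mc
    s=(a@R.T*b).sum()/(a**2).sum()
    return t,np.degrees(th),s,np.linalg.norm(w-(m@R.T+t),axis=1)
E
python3 - <<'E'
from h import *
c=get_calibration("top")
up=lambda p,o:((p[0]+.5)/6-.5+o[0],(p[1]+.5)/6-.5+o[1])
W=[ray(c,up(p,(365,185)),.034) for p in [(137,214),(354,107),(505,407),(287,514)]]
print("cover",fit([(58,42),(58,-42),(-58,-42),(-58,42)],np.array(W)*1e3))
W=[ray(c,up(p,(240,180)),.065) for p in [(208,36),(494,86),(404,571),(115,518)]]
print(np.round(np.array(W)*1e3,1))
print("boxclip",fit([(80,50),(80,-50),(-80,-50),(-80,50)],np.array(W)*1e3))
W=[ray(c,up(p,(240,180)),.045) for p in [(185,60),(523,103),(436,592),(101,502)]]
print("boxrim",fit([(80,60),(80,-60),(-80,-60),(-80,60)],np.array(W)*1e3))
s=robot.get_state()
from scipy.spatial.transform import Rotation as Ro
print(np.round(Ro.from_euler('xyz',s['eef_rot'],degrees=True).as_matrix(),3))
E
```

```text
cover (array([ 529.77824237, -251.53031544]), np.float64(27.54511220624069), np.float64(0.9998298626416258), array([0.10951803, 0.10414407, 0.06670298, 0.03400649]))
[[624.5  47.4  65. ]
 [609.6 -50.4  65. ]
 [444.5 -24.3  65. ]
 [459.9  73.9  65. ]]
boxclip (array([534.62941531,  11.65439256]), np.float64(-9.008482302079058), np.float64(1.0288128274686759), array([3.25519245, 3.75884146, 3.39486945, 3.56280085]))
boxrim (array([532.06429003,  11.19425715]), np.float64(-9.142986164038291), np.float64(1.009396396855314), array([1.60215965, 5.16672862, 6.27494477, 2.99794794]))
[[-0.388 -0.001 -0.922]
 [ 0.922  0.001 -0.388]
 [ 0.002 -1.     0.   ]]
```

```bash
cat >> h.py <<'E'
from scipy.spatial.transform import Rotation as Ro
def togo(pos,yaw):
    s=robot.get_state();R=Ro.from_euler('xyz',s['eef_rot'],degrees=True).as_matrix()
    cur=np.degrees(np.arctan2(R[1,0],R[0,0]));d=(yaw-cur+180)%360-180
    print("t",s['t'],"tcp",np.round(s['tcp_pos'],4),"yaw",round(cur,2),"grip",round(s['grip_width'],4),"F",np.round(s['force'],2))
    print("shift",np.round(R.T@(np.array(pos)-s['tcp_pos']),4),"turn",round(np.radians(-d),4))
E
python3 - <<'E'
from h import *
togo([.5298,-.2515,.15],117.55)
E
```

```text
t 0.1 tcp [ 0.2329 -0.5526  0.2304] yaw 112.85 grip 0.0853 F [-0.14 -0.34  0.29]
shift [ 0.1621  0.0806 -0.3905] turn -0.082
```

```bash
python3 -m handwheel '[[[0.022,0.01,-0.053,-0.01],[0.044,0.02,-0.106,-0.02],[0.066,0.03,-0.16,-0.03],[0.088,0.04,-0.213,-0.045],[0.11,0.05,-0.266,-0.055],[0.132,0.06,-0.32,-0.07],[0.15,0.07,-0.362,-0.08],[0.1621,0.0806,-0.3905,-0.082],[0.1621,0.0806,-0.3905,-0.082],[0.1621,0.0806,-0.3905,-0.082],[0.1621,0.0806,-0.3905,-0.082]]]'
python3 - <<'E'
from h import *
togo([.5298,-.2515,.037],117.55)
c=get_calibration("wrist");im=capture("wrist");cv2.imwrite("pics/w1.png",im[:,:,::-1])
a=np.radians(27.55);R=np.array([[np.cos(a),-np.sin(a)],[np.sin(a),np.cos(a)]])
P=[list(R@np.array(m)+[.5298,-.2515])+[.034] for m in [(.058,.042),(.058,-.042),(-.058,-.042),(-.058,.042)]]
print(np.round(proj(c,P),1))
np.save("w1.npy",np.concatenate([c['rvec'].ravel(),c['tvec'].ravel()]))
E
```

```text
t: 1.48
tcp_pos: [0.5295, -0.2527, 0.1512]
eef_rot: [-90.0, 0.0, 117.5]
force: [-0.8, -0.5, 0.4]
grip_width: 0.0854
t 1.475 tcp [ 0.5295 -0.2527  0.1512] yaw 117.48 grip 0.0854 F [-0.85 -0.51  0.37]
shift [ 0.001   0.1142 -0.0008] turn -0.0012
[[383.7 312.9]
 [262.2 313. ]
 [253.3 141.4]
 [392.5 141.2]]
```

View pics/w1.png

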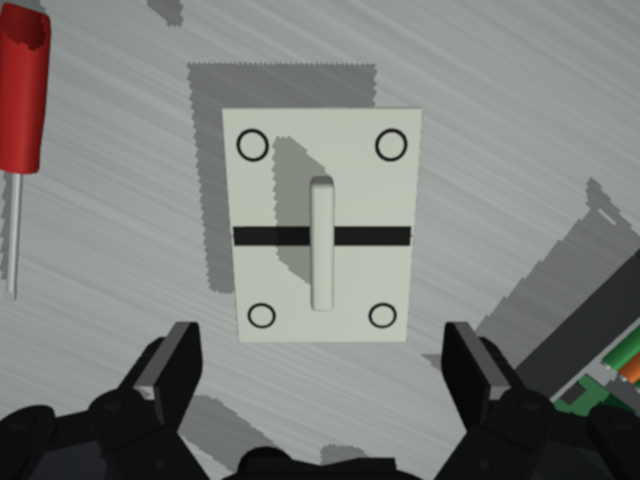

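Wrist view: the cover is square in the frame, marks at (252,145), (391,145), (261,315) and (383,315), about 3 px (2 mm) from the top-camera prediction. The bar is centred between the fingers, so I'll descend and grasp.

```bash
python3 -m handwheel '[[[0.001,0.04,0,0],[0.001,0.08,-0.001,0],[0.001,0.105,-0.001,0],[0.001,0.113,-0.001,0],[0.001,0.113,-0.001,0],[0.001,0.113,-0.001,0]]]'
python3 -m handwheel '[[[0,0,0,0],[0,0,0,0],[0,0,0,0],[0,0,0,0],[0,0,0,0],[0,0,0,0],[0,0,0,0],[0,0,0,0]]]' 0 40
python3 - <<'E'
from h import *
togo([.5298,-.2515,.14],81)
E
```

```text
t: 2.28
tcp_pos: [0.5312, -0.2509, 0.0394]
eef_rot: [-90.1, 0.1, 117.5]
force: [0.4, 0.3, 0.3]
grip_width: 0.0855
t: 3.28
tcp_pos: [0.5304, -0.2505, 0.0379]
eef_rot: [-90.0, 0.0, 117.6]
force: [0.2, -0.5, 1.9]
grip_width: 0.0131
t 3.275 tcp [ 0.5304 -0.2505  0.0379] yaw 117.55 grip 0.0131 F [ 0.19 -0.48  1.86]
shift [-0.0006 -0.1021  0.001 ] turn 0.6379
```

```bash
python3 -m handwheel '[[[0,-0.02,0,0],[0,-0.05,0,0],[0,-0.08,0,0],[0,-0.1,0,0],[0,-0.1,0,0],[0,-0.1,0,0]]]'
python3 - <<'E'
from h import *
togo([.5350,.0117,.138],81)
im=capture("top");cv2.imwrite("pics/t2.png",im[:,:,::-1])
E
```

```text
t: 4.03
tcp_pos: [0.5298, -0.2502, 0.1362]
eef_rot: [-89.9, -0.1, 117.5]
force: [-0.5, 0.4, -1.6]
grip_width: 0.0131
t 4.025 tcp [ 0.5298 -0.2502  0.1362] yaw 117.54 grip 0.0131 F [-0.48  0.36 -1.62]
shift [ 0.2298 -0.0015 -0.1257] turn 0.6378
```

View pics/t2.png

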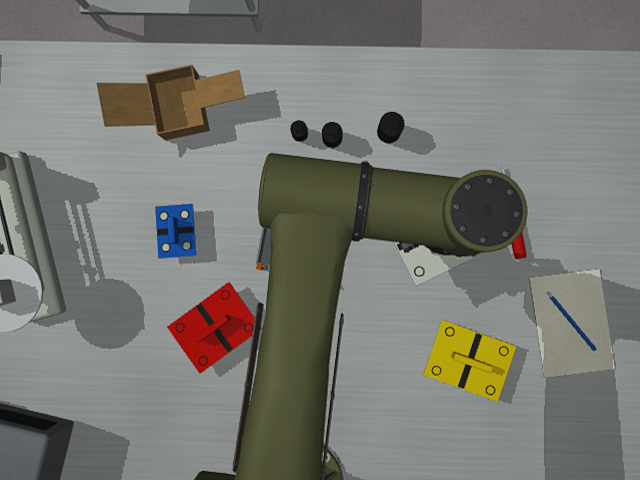

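The arm hides the held cover in the top view (only its lower corner shows, at (420,270)), and nothing has been disturbed. I'll carry it over.

```bash
python3 -m handwheel '[[[0.025,-0.002,-0.014,0.07],[0.057,-0.002,-0.031,0.16],[0.09,-0.002,-0.049,0.25],[0.123,-0.002,-0.067,0.34],[0.156,-0.002,-0.085,0.43],[0.189,-0.002,-0.103,0.53],[0.215,-0.002,-0.118,0.6],[0.2298,-0.002,-0.1257,0.638],[0.2298,-0.002,-0.1257,0.638],[0.2298,-0.002,-0.1257,0.638],[0.2298,-0.002,-0.1257,0.638]]]'
python3 - <<'E'
from h import *
togo([.5350,.0117,.138],81)
for n in ["scene","wrist","top"]:
  c=get_calibration(n);im=capture(n);cv2.imwrite(f"pics/{n}3.png",im[:,:,::-1])
im=cv2.imread("pics/scene3.png");cv2.imwrite("pics/scene3c.png",cv2.resize(im[150:300,270:450],None,fx=4,fy=4,interpolation=cv2.INTER_CUBIC))
E
```

```text
t: 5.45
tcp_pos: [0.5353, 0.0107, 0.1393]
eef_rot: [-90.0, 0.0, 81.0]
force: [0.3, 0.1, -1.4]
grip_width: 0.0134
t 5.45 tcp [0.5353 0.0107 0.1393] yaw 80.96 grip 0.0134 F [ 0.31  0.12 -1.38]
shift [0.0009 0.0013 0.0005] turn -0.0006
```

View pics/scene3c.png

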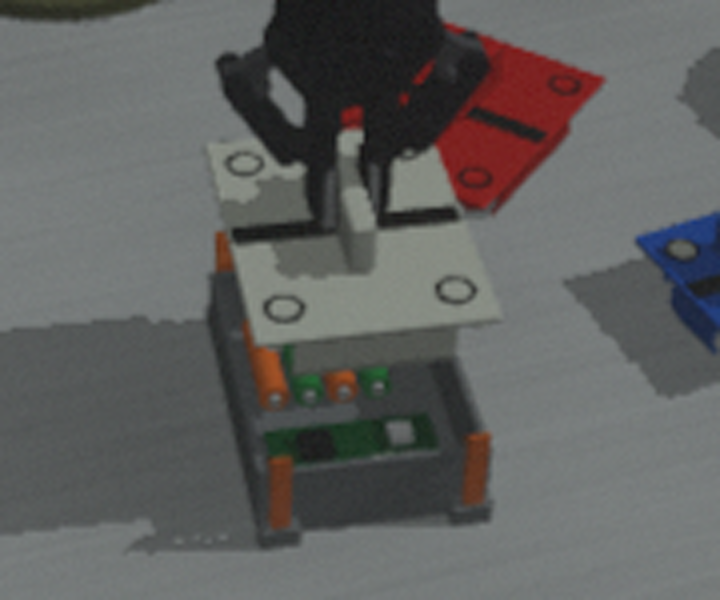

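View pics/wrist3.png

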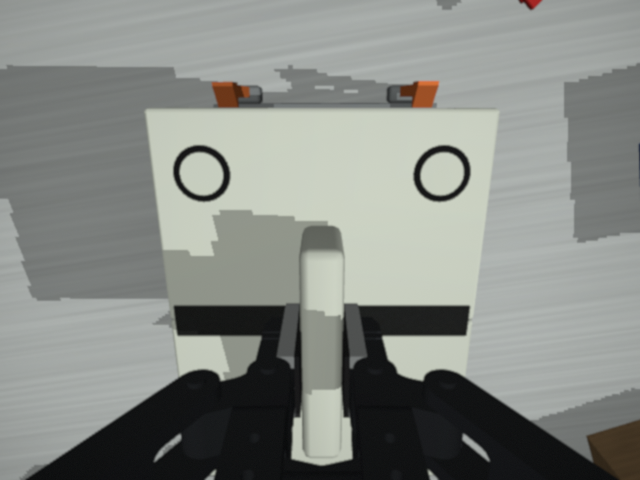

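View pics/top3.png

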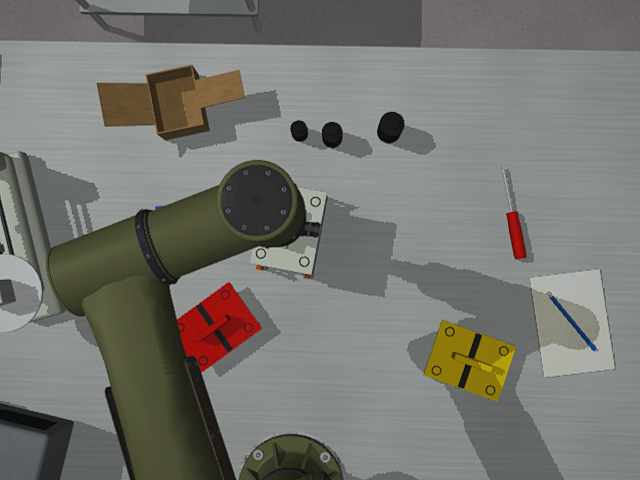

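```bash
python3 - <<'E'
import cv2,numpy as np
a=cv2.imread("pics/wrist3.png")[70:210,150:500];a=cv2.resize(a,None,fx=2.2,fy=2.2,interpolation=cv2.INTER_CUBIC)
b=cv2.imread("pics/top3.png")[180:280,240:350];b=cv2.resize(b,None,fx=6,fy=6,interpolation=cv2.INTER_CUBIC)
cv2.imwrite("pics/wc.png",a);cv2.imwrite("pics/tc.png",b)
E
```

```text
(no output)
```

View pics/wc.png

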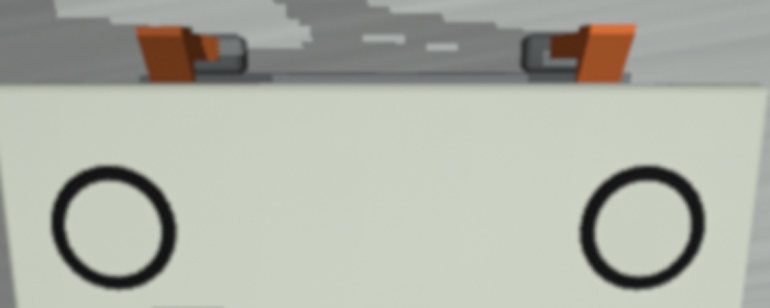

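View pics/tc.png

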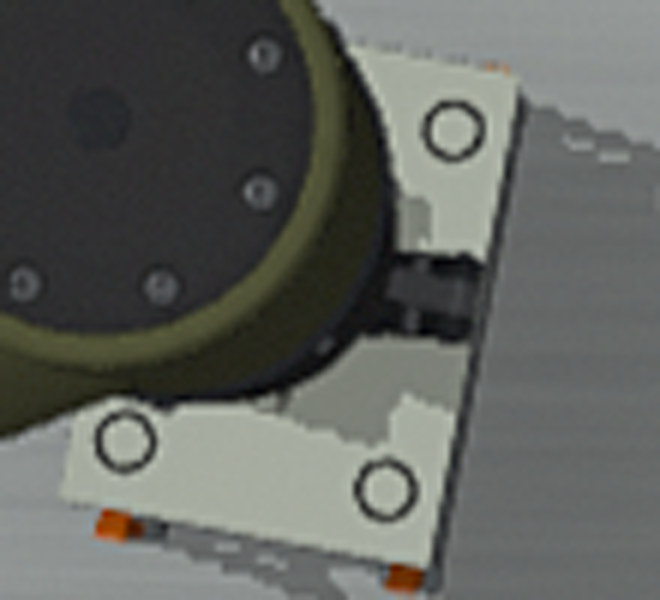

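```bash
python3 - <<'E'
from h import *
c=get_calibration("top");s=robot.get_state();print(s['t'],s['tcp_pos'])
zc=s['tcp_pos'][2]-.0379
up=lambda p:((p[0]+.5)/6-.5+240,(p[1]+.5)/6-.5+180)
def show(W,t,n):
    W=np.array(W)[:,:2]*1e3;print(n,np.round(W,1).tolist())
# cover from top: marks corner1,2,3
for dz in (0,-.001):
  W=[ray(c,up(p),.034+zc+dz) for p in [(453,130),(386,490),(126,441)]]
  print("cover top",fit([(58,-42),(-58,-42),(-58,42)],np.array(W)*1e3))
w=get_calibration("wrist")
uw=lambda p:((p[0]+.5)/2.2-.5+150,(p[1]+.5)/2.2-.5+70)
# wrist: marks corner2 / corner3 
m=[ray(w,uw(p),.034+zc) for p in [(114,227),(642,227)]];show(m,0,"wrist marks")
k=[ray(w,uw(p),.065) for p in [(161,28),(613,25)]];show(k,0,"wrist clips back edge mid")
e=Ro.from_euler('z',-9.04,degrees=True).as_matrix()[:2,:2]
for n,q in(("mark",m),("clip",k)):
    q=np.array(q)[:,:2];mid=q.mean(0)*1e3;d=q[1]-q[0]
    print(n,"mid in rot frame",e.T@mid,"ang",np.degrees(np.arctan2(d[1],d[0]))-90, np.linalg.norm(d))
print("box top est rot", e.T@np.array([534.63,11.65]))
# top: the clip rear tops now vs first pic
E
```

```text
5.6 [0.53547019 0.01088181 0.13961798]
cover top (array([534.8531958 ,  10.76052638]), np.float64(-9.046015364417183), np.float64(0.9988807352223157), array([0.10916022, 0.11770658, 0.20003477]))
cover top (array([534.90603648,  10.83948993]), np.float64(-9.046015364417194), np.float64(0.9998607504497048), array([0.08889524, 0.15086128, 0.13547287]))
wrist marks [[472.4, -21.0], [485.6, 61.4]]
wrist clips back edge mid [[440.0, -21.7], [455.0, 76.3]]
mark mid in rot frame [469.88804052  95.23238014] ang -9.057983494914552 0.08343879432776428
clip mid in rot frame [437.63952502  97.24955718] ang -8.694874866340427 0.09917854431264854
box top est rot [526.15880675  95.5084786 ]
```

```bash
python3 - <<'E'
from h import *
import cv2
c=get_calibration("top");print("camC",-cv2.Rodrigues(c['rvec'])[0].T@c['tvec'])
w=get_calibration("wrist");print("wC",-cv2.Rodrigues(w['rvec'])[0].T@w['tvec'])
im=cv2.imread("pics/top0.png")
A=im[178:200,262:335];B=im[256:284,250:318]
cv2.imwrite("pics/cA.png",cv2.resize(A,None,fx=10,fy=10,interpolation=cv2.INTER_NEAREST))
cv2.imwrite("pics/cB.png",cv2.resize(B,None,fx=10,fy=10,interpolation=cv2.INTER_NEAREST))
E
```

```text
camC [ 0.45970126 -0.08050923  1.1549682 ]
wC [0.45496898 0.0239085  0.28166367]
```

View pics/cA.png

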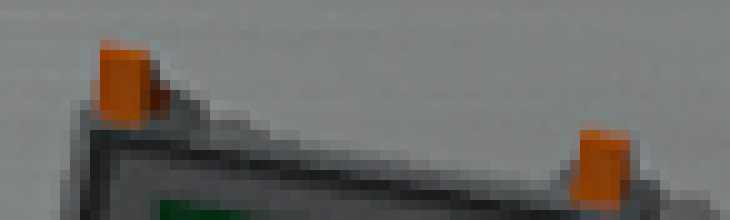

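View pics/cB.png

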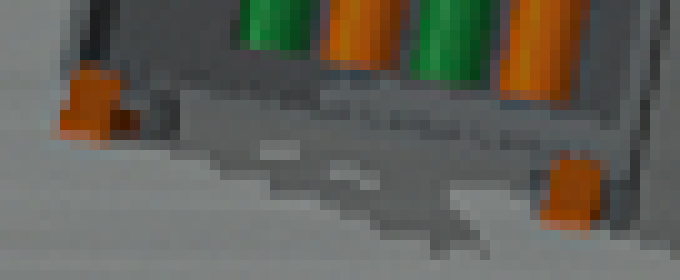

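```bash
python3 - <<'E'
from h import *
c=get_calibration("top")
A=lambda p:(p[0]/10-.5+262,p[1]/10-.5+178); B=lambda p:(p[0]/10-.5+250,p[1]/10-.5+256)
W=np.array([ray(c,q,.065) for q in (A((127,47)),A((605,131)),B((567,227)),B((83,141)))])*1e3
for h in (86,87,88):print(h,fit([(h,50),(h,-50),(-h,-50),(-h,50)],W))
e=Ro.from_euler('z',-9.04,degrees=True).as_matrix()[:2,:2]
print(np.round(W[:,:2]@e,1))
E
```

```text
86 (array([534.44447683,  12.47232588]), np.float64(-8.762542806990785), np.float64(1.0382574150529504), array([4.55531733, 4.56143239, 4.38214949, 4.70939987]))
87 (array([534.44447683,  12.47232588]), np.float64(-8.762819394617436), np.float64(1.0294109750376512), array([3.56026771, 3.56469997, 3.38292042, 3.70981048]))
88 (array([534.44447683,  12.47232588]), np.float64(-8.763091191877868), np.float64(1.0206640800645825), array([2.569257  , 2.57031543, 2.3845444 , 2.71034191]))
[[616.1 146.3]
 [616.6  47. ]
 [435.7  46. ]
 [434.9 145.8]]
```

Measured offsets agree: the top camera asks for +1.6 mm along box y, the wrist for +2.0 mm. x is within 0.6 mm and yaw within 0.3°. I'll correct this and descend.

```bash
python3 -m handwheel '[[[0.0018,0.01,0.0002,-0.003],[0.0018,0.03,0.0002,-0.003],[0.0018,0.045,0.0002,-0.003],[0.0018,0.052,0.0002,-0.003],[0.0018,0.056,0.0002,-0.003],[0.0018,0.06,0.0002,-0.003],[0.0018,0.064,0.0002,-0.003],[0.0018,0.066,0.0002,-0.003],[0.0018,0.068,0.0002,-0.003],[0.0018,0.069,0.0002,-0.003],[0.0018,0.069,0.0002,-0.003],[0.0018,0.069,0.0002,-0.003]]]'
python3 - <<'E'
from h import *
togo([.5350,.0125,.067],81.2)
for n in ["scene","wrist"]:
  c=get_calibration(n);im=capture(n);cv2.imwrite(f"pics/{n}4.png",im[:,:,::-1])
im=cv2.imread("pics/scene4.png");cv2.imwrite("pics/scene4c.png",cv2.resize(im[150:300,270:450],None,fx=4,fy=4,interpolation=cv2.INTER_CUBIC))
E
```

```text
t: 7.1
tcp_pos: [0.5356, 0.0132, 0.0708]
eef_rot: [-90.0, -0.0, 81.2]
force: [-0.7, 0.8, -1.5]
grip_width: 0.0129
t 7.1 tcp [0.5356 0.0132 0.0708] yaw 81.17 grip 0.0129 F [-0.75  0.75 -1.48]
shift [-0.0008  0.0038  0.0005] turn -0.0006
```

View pics/scene4c.png

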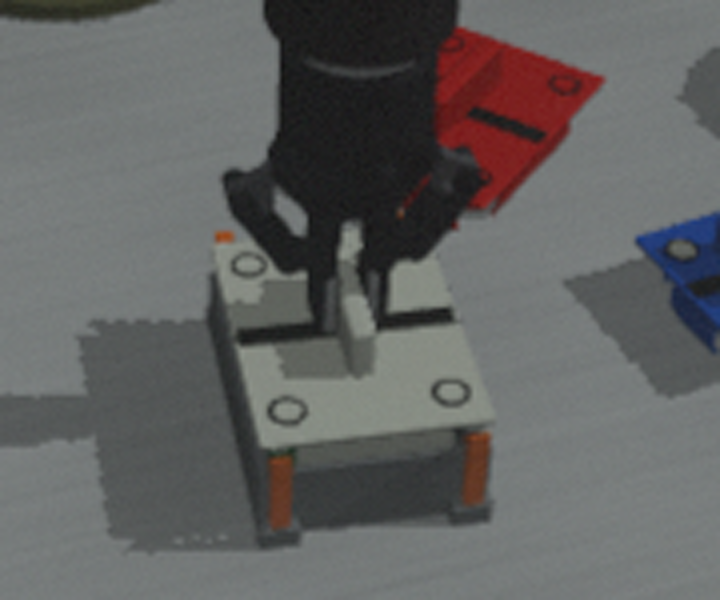

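View pics/wrist4.png

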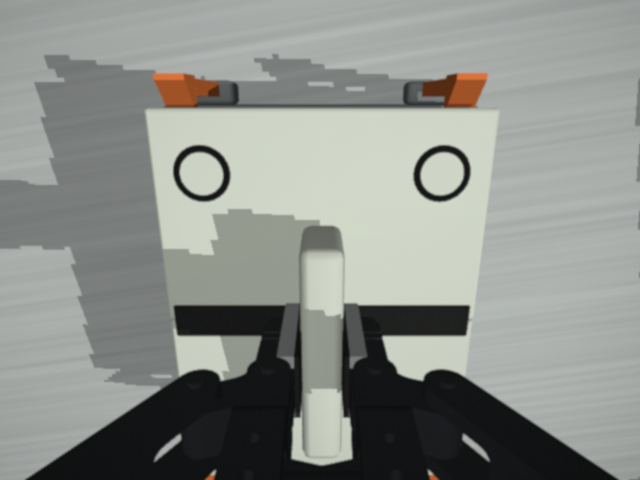

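Wrist: clip outer edges at 155 and 487 (mid 321), marks mid at 322, so it is centred. The lip is in the opening. I'll go down the last few mm.

```bash
python3 -m handwheel '[[[0,0.001,0,0],[0,0.002,0,0],[0,0.003,0,0],[0,0.0035,0,0],[0,0.0035,0,0],[0,0.0035,0,0]]]'
python3 - <<'E'
from h import *
togo([.5350,.0125,.067],81.2)
E
```

```text
t: 7.95
tcp_pos: [0.5356, 0.0132, 0.0672]
eef_rot: [-90.0, -0.0, 81.2]
force: [-0.2, -0.1, -1.8]
grip_width: 0.0137
t 7.95 tcp [0.5356 0.0132 0.0672] yaw 81.16 grip 0.0137 F [-0.23 -0.06 -1.81]
shift [-0.0008  0.0002  0.0005] turn -0.0006
```

```bash
python3 -m handwheel '[[[0,0.0005,0,0],[0,0.001,0,0],[0,0.001,0,0],[0,0.001,0,0]]]'
python3 -m handwheel '[[[0,0,0,0],[0,0,0,0],[0,0,0,0],[0,0,0,0]]]' 0.05
python3 -m handwheel '[[[0,-0.01,0,0],[0,-0.03,0,0],[0,-0.06,0,0],[0,-0.09,0,0],[0,-0.11,0,0],[0,-0.11,0,0]]]'
python3 - <<'E'
from h import *
togo([.5350,.0125,.067],81.2)
for n in ["scene","wrist","top"]:
  c=get_calibration(n);im=capture(n);cv2.imwrite(f"pics/{n}5.png",im[:,:,::-1])
im=cv2.imread("pics/scene5.png");cv2.imwrite("pics/scene5c.png",cv2.resize(im[150:300,270:450],None,fx=4,fy=4,interpolation=cv2.INTER_CUBIC))
E
```

```text
t: 8.45
tcp_pos: [0.5357, 0.0132, 0.0665]
eef_rot: [-90.0, -0.0, 81.2]
force: [-2.2, -0.3, 1.4]
grip_width: 0.0134
t: 8.95
tcp_pos: [0.5356, 0.0132, 0.0661]
eef_rot: [-90.0, -0.0, 81.2]
force: [0.2, -0.1, 0.0]
grip_width: 0.0497
t: 9.7
tcp_pos: [0.5363, 0.0133, 0.1782]
eef_rot: [-90.2, -0.1, 81.2]
force: [0.4, 0.8, -0.3]
grip_width: 0.0498
t 9.7 tcp [0.5363 0.0133 0.1782] yaw 81.16 grip 0.0498 F [ 0.41  0.81 -0.33]
shift [-0.0012  0.1111  0.0015] turn -0.0006
```

View pics/scene5c.png

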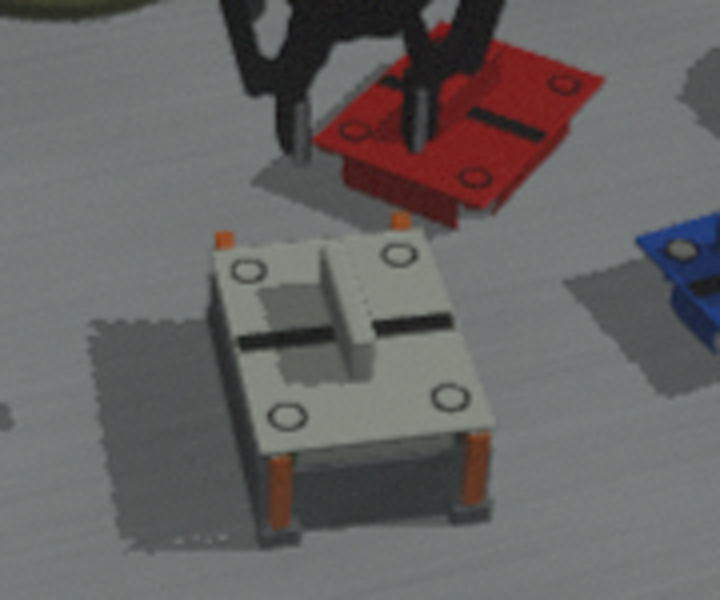

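View pics/wrist5.png

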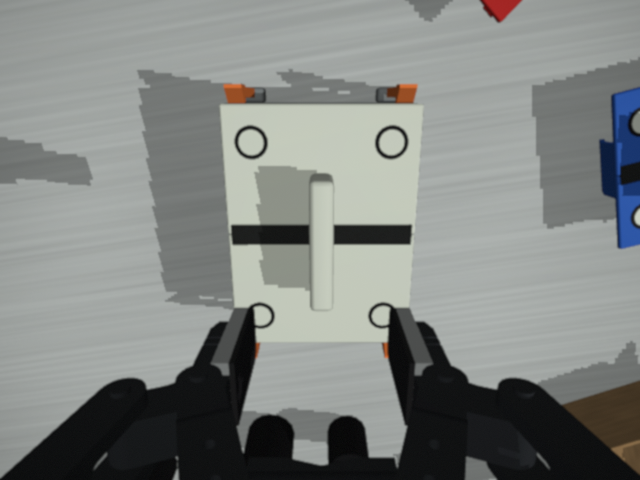

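The cover rests level on the four clips, released, with all four clips visible around it. Next are the mark positions for pressing with shut fingers.

```bash
python3 - <<'E'
from h import *
w=get_calibration("wrist")
W=np.array([ray(w,q,.063) for q in [(382.5,315),(260,315),(251,142),(392,142)]])*1e3
m=[(58,42),(58,-42),(-58,-42),(-58,42)]
print(fit(m,W));print(np.round(W,1))
im=cv2.imread("pics/top5.png");cv2.imwrite("pics/t5c.png",cv2.resize(im[180:280,240:350],None,fx=6,fy=6,interpolation=cv2.INTER_CUBIC))
E
```

```text
(array([534.71604557,  13.54026307]), np.float64(-8.900046118727946), np.float64(0.9889857673464946), array([0.88282364, 0.79597707, 0.79764689, 0.70463897]))
[[597.7  45.7  63. ]
 [585.  -36.4  63. ]
 [471.7 -18.7  63. ]
 [484.5  63.6  63. ]]
```

View pics/t5c.png

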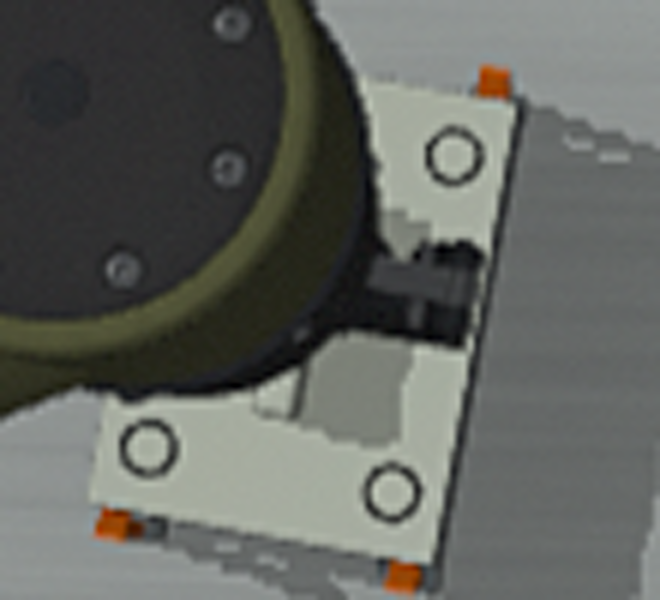

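```bash
python3 - <<'E'
from h import *
togo([.5993,.0455,.10],81.2)
E
```

```text
t 9.85 tcp [0.535  0.0132 0.1749] yaw 81.16 grip 0.0502 F [-0.61  0.15  0.01]
shift [ 0.0418  0.0747 -0.0587] turn -0.0006
```

```bash
python3 -m handwheel '[[[0.02,0.01,-0.03,0],[0.0418,0.03,-0.0587,0],[0.0418,0.06,-0.0587,0],[0.0418,0.085,-0.0587,0],[0.0418,0.1,-0.0587,0],[0.0418,0.1,-0.0587,0],[0.0418,0.1,-0.0587,0]]]' 0 40
python3 - <<'E'
from h import *
togo([.5993,.0455,.063],81.2)
im=capture("scene");cv2.imwrite("pics/s6.png",cv2.resize(im[150:300,270:450,::-1],None,fx=4,fy=4,interpolation=cv2.INTER_CUBIC))
E
```

```text
t: 10.72
tcp_pos: [0.6006, 0.0455, 0.0774]
eef_rot: [-90.1, -0.0, 81.2]
force: [0.4, 0.3, 0.6]
grip_width: 0.0003
t 10.725 tcp [0.6006 0.0455 0.0774] yaw 81.17 grip 0.0003 F [0.35 0.27 0.64]
shift [-0.0002  0.0144  0.0013] turn -0.0005
```

View pics/s6.png

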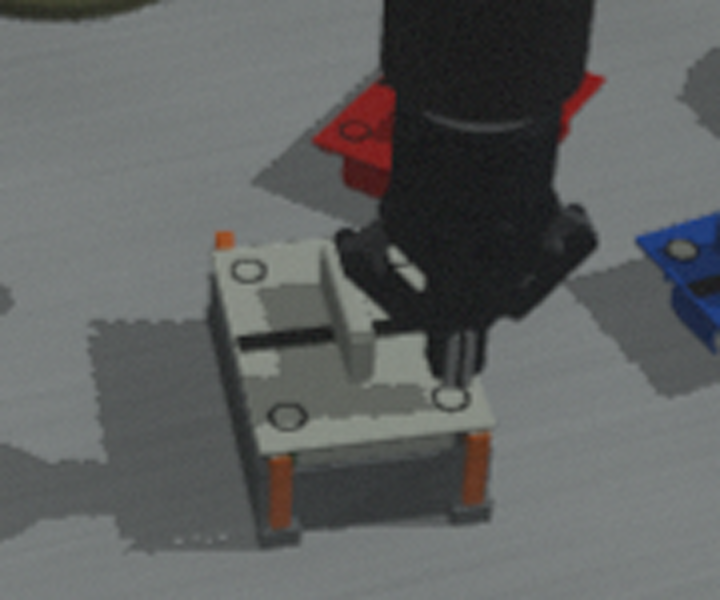

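The shut fingers sit right over corner 0's mark at (452,398), clear of the bar. Pressing in small steps.

```bash
python3 -m handwheel '[[[0,0.008,0.001,0],[0,0.013,0.001,0],[0,0.015,0.001,0],[0,0.017,0.001,0],[0,0.019,0.001,0],[0,0.021,0.001,0],[0,0.021,0.001,0]]]'
python3 -m handwheel '[[[0,0.001,0,0],[0,0.002,0,0],[0,0.003,0,0],[0,0.003,0,0]]]'
python3 -m handwheel '[[[0,0.001,0,0],[0,0.002,0,0],[0,0.002,0,0]]]'
```

```text
t: 11.65
tcp_pos: [0.5991, 0.0457, 0.0549]
eef_rot: [-90.0, -0.0, 81.2]
force: [0.3, 0.4, 0.0]
grip_width: -0.0002
t: 12.15
tcp_pos: [0.5992, 0.0455, 0.0533]
eef_rot: [-90.0, 0.0, 81.2]
force: [-2.0, -0.1, 5.9]
grip_width: 0.0001
t: 12.52
tcp_pos: [0.5996, 0.0453, 0.0529]
eef_rot: [-90.1, 0.0, 81.2]
force: [-6.4, -0.5, 13.6]
grip_width: 0.0002
```

```bash
python3 -m handwheel '[[[0,0.0005,0,0],[0,0.001,0,0],[0,0.001,0,0]]]'
python3 -m handwheel '[[[0,-0.005,0,0],[0,-0.02,0,0],[0,-0.04,0,0],[0,-0.06,0,0],[0,-0.06,0,0]]]'
python3 - <<'E'
from h import *
togo([.4717,-.0195,.115],81.2)
im=capture("scene");cv2.imwrite("pics/s7.png",cv2.resize(im[150:300,270:450,::-1],None,fx=4,fy=4,interpolation=cv2.INTER_CUBIC))
E
```

```text
t: 12.9
tcp_pos: [0.5998, 0.0453, 0.0527]
eef_rot: [-90.2, 0.0, 81.2]
force: [-7.1, 0.7, 15.7]
grip_width: -0.0003
t: 13.52
tcp_pos: [0.6004, 0.0459, 0.1123]
eef_rot: [-90.2, -0.1, 81.2]
force: [0.2, 0.0, 0.1]
grip_width: 0.0001
t 13.525 tcp [0.6004 0.0459 0.1123] yaw 81.17 grip 0.0001 F [0.2  0.02 0.12]
shift [-0.0844 -0.0033  0.1171] turn -0.0005
```

View pics/s7.png

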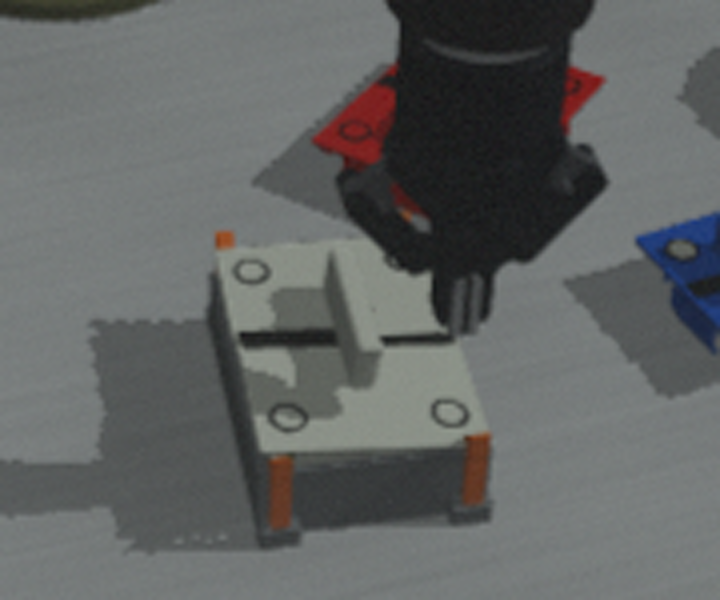

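Corner 0 went home: its mark dropped from row 398 to 413 and the clip head overlaps the plate. The others still stand proud. Next is corner 1.

```bash
python3 - <<'E'
from h import *
togo([.5863,-.0375,.078],81.2)
E
```

```text
t 13.575 tcp [0.5996 0.0459 0.1106] yaw 81.16 grip -0.0002 F [-0.13  0.56 -0.02]
shift [-0.0845  0.0325  0.0004] turn -0.0006
```

```bash
python3 -m handwheel '[[[-0.04,0,0,0],[-0.0845,0,0,0],[-0.0845,0.01,0,0],[-0.0845,0.028,0,0],[-0.0845,0.04,0,0],[-0.0845,0.046,0,0],[-0.0845,0.049,0,0],[-0.0845,0.051,0,0],[-0.0845,0.053,0,0],[-0.0845,0.055,0,0],[-0.0845,0.055,0,0]]]'
python3 -m handwheel '[[[0,0.001,0,0],[0,0.002,0,0],[0,0.003,0,0],[0,0.003,0,0]]]'
python3 -m handwheel '[[[0,0.001,0,0],[0,0.002,0,0],[0,0.002,0,0]]]'
```

```text
t: 14.95
tcp_pos: [0.5859, -0.0377, 0.0536]
eef_rot: [-90.0, -0.0, 81.2]
force: [-0.3, 0.3, 0.3]
grip_width: 0.0004
t: 15.45
tcp_pos: [0.5863, -0.0379, 0.0527]
eef_rot: [-90.1, 0.0, 81.2]
force: [-3.7, 0.5, 8.1]
grip_width: 0.0003
t: 15.82
tcp_pos: [0.5867, -0.0381, 0.0524]
eef_rot: [-90.1, 0.0, 81.2]
force: [-8.7, 1.1, 13.9]
grip_width: 0.0002
```

```bash
python3 -m handwheel '[[[0,-0.005,0,0],[0,-0.02,0,0],[0,-0.04,0,0],[0,-0.058,0,0],[0,-0.058,0,0]]]'
python3 - <<'E'
from h import *
togo([.4717,-.0195,.11],81.2)
E
```

```text
t: 16.45
tcp_pos: [0.5872, -0.0378, 0.1098]
eef_rot: [-90.2, -0.1, 81.2]
force: [-0.1, 0.0, -0.7]
grip_width: 0.0001
t 16.45 tcp [ 0.5872 -0.0378  0.1098] yaw 81.17 grip 0.0001 F [-0.08  0.01 -0.72]
shift [ 0.0003 -0.0006  0.117 ] turn -0.0005
```

```bash
python3 -m handwheel '[[[0,0,0.04,0],[0,0,0.08,0],[0,0,0.117,0],[0,0.01,0.117,0],[0,0.028,0.117,0],[0,0.04,0.117,0],[0,0.046,0.117,0],[0,0.049,0.117,0],[0,0.051,0.117,0],[0,0.053,0.117,0],[0,0.055,0.117,0],[0,0.055,0.117,0]]]'
python3 -m handwheel '[[[0,0.001,0,0],[0,0.002,0,0],[0,0.003,0,0],[0,0.003,0,0]]]'
python3 -m handwheel '[[[0,0.001,0,0],[0,0.002,0,0],[0,0.002,0,0]]]'
```

```text
t: 17.95
tcp_pos: [0.4707, -0.0198, 0.0526]
eef_rot: [-90.0, -0.0, 81.2]
force: [-0.3, -0.1, 2.4]
grip_width: 0.0002
t: 18.45
tcp_pos: [0.4708, -0.0196, 0.051]
eef_rot: [-90.1, -0.0, 81.2]
force: [-6.0, 1.8, 11.4]
grip_width: 0.0003
t: 18.82
tcp_pos: [0.4711, -0.0197, 0.0506]
eef_rot: [-90.1, -0.0, 81.2]
force: [-10.0, 2.7, 21.0]
grip_width: 0.0001
```

Clicked at 51 mm. Next is corner 3 at (0.4847, 0.0635), going over the bar end at z ≥ 0.11.

```bash
python3 -m handwheel '[[[0,-0.005,0,0],[0,-0.02,0,0],[0,-0.04,0,0],[0,-0.06,0,0],[0,-0.06,0,0]]]'
python3 - <<'E'
from h import *
togo([.4847,.0635,.11],81.2)
im=capture("scene");cv2.imwrite("pics/s8.png",cv2.resize(im[150:300,270:450,::-1],None,fx=4,fy=4,interpolation=cv2.INTER_CUBIC))
E
```

```text
t: 19.45
tcp_pos: [0.4714, -0.0198, 0.109]
eef_rot: [-90.2, -0.1, 81.2]
force: [0.2, 1.1, 0.5]
grip_width: -0.0
t 19.45 tcp [ 0.4714 -0.0198  0.109 ] yaw 81.16 grip -0.0 F [0.16 1.14 0.53]
shift [ 0.0843 -0.0009 -0.0004] turn -0.0006
```

View pics/s8.png

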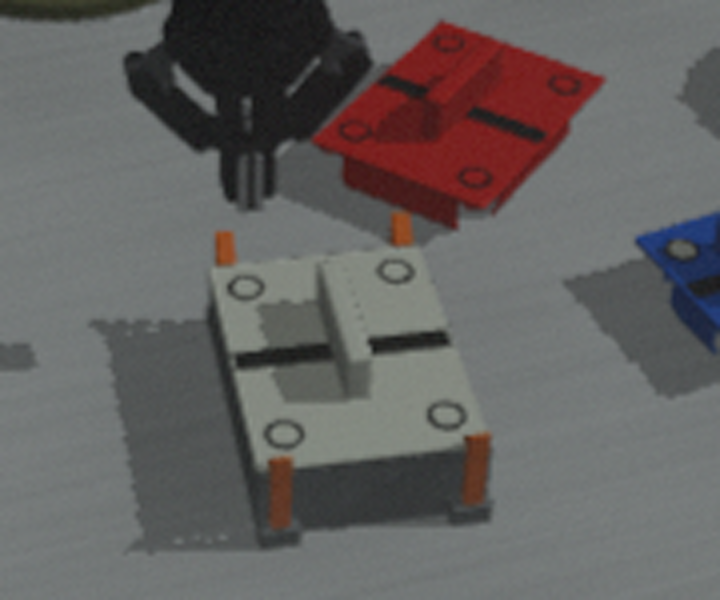

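The last corner seems to have followed: its mark is now at (395,271), from (400,255). I'll press it anyway to be sure.

```bash
python3 -m handwheel '[[[0.04,-0.003,0,0],[0.0843,0,0,0],[0.0843,0.01,0,0],[0.0843,0.028,0,0],[0.0843,0.04,0,0],[0.0843,0.046,0,0],[0.0843,0.049,0,0],[0.0843,0.051,0,0],[0.0843,0.053,0,0],[0.0843,0.055,0,0],[0.0843,0.055,0,0]]]'
python3 -m handwheel '[[[0,0.001,0,0],[0,0.002,0,0],[0,0.003,0,0],[0,0.003,0,0]]]'
python3 -m handwheel '[[[0,0.001,0,0],[0,0.002,0,0],[0,0.002,0,0]]]'
python3 -m handwheel '[[[0,-0.005,0,0],[0,-0.02,0,0],[0,-0.05,0,0],[0,-0.09,0,0],[0,-0.13,0,0],[0,-0.13,0,0]]]'
python3 - <<'E'
from h import *
togo([.535,.013,.18],81.2)
E
```

```text
t: 20.88
tcp_pos: [0.4833, 0.0634, 0.0521]
eef_rot: [-90.0, -0.0, 81.2]
force: [-0.4, 0.1, -0.1]
grip_width: 0.0003
t: 21.38
tcp_pos: [0.4837, 0.0635, 0.0509]
eef_rot: [-90.1, -0.0, 81.2]
force: [-5.5, 0.1, 9.4]
grip_width: 0.0
t: 21.75
tcp_pos: [0.4838, 0.0635, 0.0506]
eef_rot: [-90.1, -0.0, 81.2]
force: [-11.7, 0.2, 20.2]
grip_width: -0.0
t: 22.5
tcp_pos: [0.485, 0.0637, 0.1817]
eef_rot: [-90.3, -0.2, 81.2]
force: [0.3, 0.3, -0.5]
grip_width: -0.0002
t 22.5 tcp [0.485  0.0637 0.1817] yaw 81.16 grip -0.0002 F [ 0.34  0.3  -0.5 ]
shift [-0.0424  0.0019 -0.0572] turn -0.0007
```

Before handing in, I'll press corners 0 and 1 once more, since they read 52.5 mm while the others were still up.

```bash
python3 - <<'E'
from h import *
togo([.5993,.0455,.057],81.2)
im=capture("scene");cv2.imwrite("pics/s9.png",cv2.resize(im[150:300,270:450,::-1],None,fx=4,fy=4,interpolation=cv2.INTER_CUBIC))
im=capture("wrist");cv2.imwrite("pics/w9.png",im[:,:,::-1])
E
```

```text
t 22.5 tcp [0.485  0.0637 0.1817] yaw 81.16 grip -0.0002 F [ 0.34  0.3  -0.5 ]
shift [-0.0008  0.1254 -0.1149] turn -0.0007
```

View pics/s9.png

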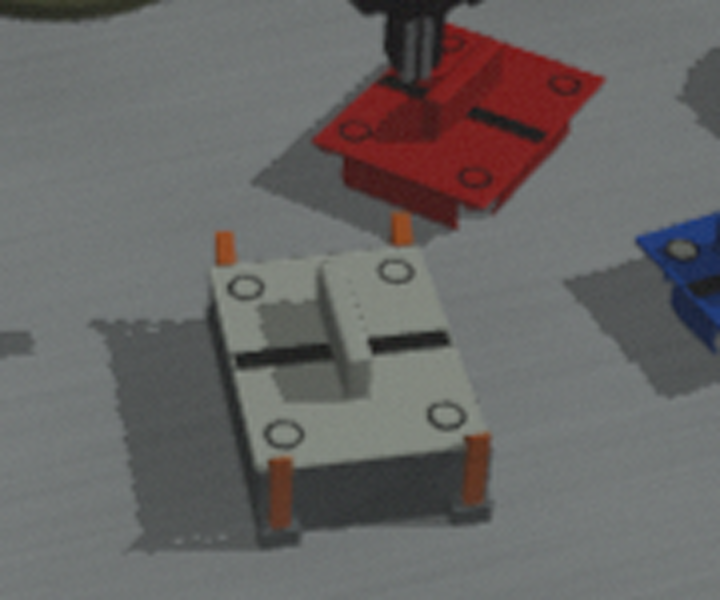

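```bash
python3 -m handwheel '[[[0,0.02,-0.05,0],[-0.001,0.06,-0.1,0],[-0.001,0.1,-0.1149,0],[-0.001,0.12,-0.1149,0],[-0.001,0.126,-0.1149,0],[-0.001,0.128,-0.1149,0],[-0.001,0.13,-0.1149,0],[-0.001,0.131,-0.1149,0],[-0.001,0.132,-0.1149,0],[-0.001,0.132,-0.1149,0]]]'
python3 -m handwheel '[[[0,-0.005,0,0],[0,-0.02,0,0],[0,-0.04,0,0],[0,-0.058,0,0],[0,-0.058,0,0]]]'
python3 - <<'E'
from h import *
togo([.5863,-.0375,.057],81.2)
E
```

```text
t: 23.85
tcp_pos: [0.5968, 0.0447, 0.0507]
eef_rot: [-90.2, 0.0, 81.2]
force: [-12.3, -0.5, 19.6]
grip_width: 0.0
t: 24.48
tcp_pos: [0.5979, 0.0451, 0.1058]
eef_rot: [-90.2, -0.1, 81.2]
force: [-0.2, 0.4, 0.2]
grip_width: -0.0001
t 24.475 tcp [0.5979 0.0451 0.1058] yaw 81.17 grip -0.0001 F [-0.21  0.36  0.24]
shift [-0.0834  0.0487 -0.001 ] turn -0.0006
```

```bash
python3 -m handwheel '[[[-0.04,-0.003,0,0],[-0.0834,0,-0.001,0],[-0.0834,0.02,-0.001,0],[-0.0834,0.04,-0.001,0],[-0.0834,0.049,-0.001,0],[-0.0834,0.051,-0.001,0],[-0.0834,0.053,-0.001,0],[-0.0834,0.055,-0.001,0],[-0.0834,0.055,-0.001,0]]]'
python3 -m handwheel '[[[0,-0.005,0,0],[0,-0.02,0,0],[0,-0.05,0,0],[0,-0.09,0,0],[0,-0.14,0,0],[0,-0.14,-0.03,0],[0.035,-0.14,-0.01,0],[0.035,-0.14,0.01,0],[0.035,-0.14,0.06,0],[0.035,-0.14,0.06,0],[0.035,-0.14,0.06,0]]]'
python3 - <<'E'
from h import *
im=capture("wrist");cv2.imwrite("pics/w10.png",im[:,:,::-1])
sc=get_calibration("scene");w=get_calibration("wrist")
px=[(447,415),(285,434),(246,287),(395,271)]
m=[(58,42),(58,-42),(-58,-42),(-58,42)]
for z in(.051,.055,.063):
  W=np.array([ray(sc,((p[0]+.5)/4-.5+270,(p[1]+.5)/4-.5+150),z) for p in px])*1e3;print(z,fit(m,W))
togo([.5863,-.0375,.057],81.2)
E
```

```text
t: 25.6
tcp_pos: [0.5854, -0.0374, 0.0509]
eef_rot: [-90.1, -0.0, 81.2]
force: [-7.0, 2.5, 10.1]
grip_width: -0.0002
t: 26.98
tcp_pos: [0.5314, 0.0061, 0.1894]
eef_rot: [-90.1, -0.0, 81.2]
force: [-0.1, 0.1, -0.4]
grip_width: -0.0001
0.051 (array([536.69148032,  13.49290989]), np.float64(-8.71649437211349), np.float64(0.9995832069550376), array([0.18282929, 0.11387127, 0.35259172, 0.43353153]))
0.055 (array([540.78648156,  11.81231768]), np.float64(-8.716494372113464), np.float64(0.9940624429608848), array([0.21428489, 0.47200747, 0.43064879, 0.78750453]))
0.063 (array([548.97648403,   8.45113325]), np.float64(-8.716494372113463), np.float64(0.9830209149725805), array([1.00709783, 1.25666744, 1.11778381, 1.55367997]))
t 27.025 tcp [0.5316 0.006  0.189 ] yaw 81.16 grip 0.0001 F [-0.    0.71  0.05]
shift [-0.0347  0.132  -0.0606] turn -0.0006
```

View pics/w10.png

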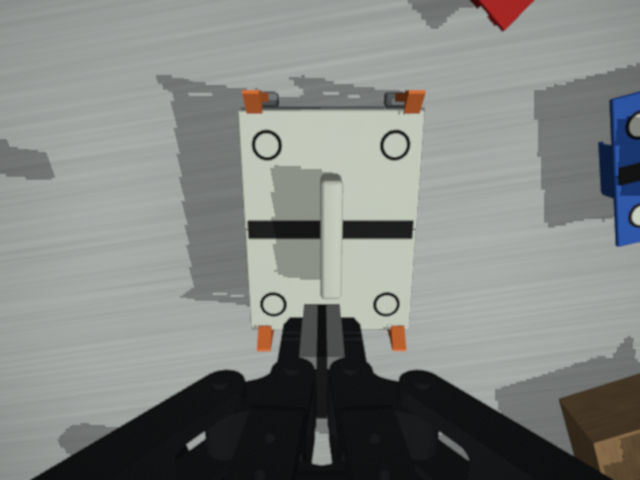

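All four clip heads overlap the plate's short edges: (252,100), (414,100), (265,338) and (398,338). All four presses stopped at 51 mm, and the scene-camera fit agrees best with z = 0.051. The arm is clear, so I'm handing in.

```bash
python3 - <<'E'
from rig import ticket
print(ticket.close_job())
E
```

```text
the job is handed in; nothing more can be done
None
```

I picked up the white cover by its bar, laid it on the four clips and let go. Then I pressed the corners one at a time in the order 0, 1, 2, 3. Corner 3 had already followed corner 2 down. The job was handed in at about 27 s of the 48 s, and it reported no verdict.

**Corner heights:** on the final presses all four corners stopped hard at about 51 mm with 10–21 N. Corners 0 and 1 had read about 52.5 mm while the others were still up, so I pressed them again.

**Seating:** the scene-camera fit of the four marks matches a height of 51 mm, with errors under 0.5 mm. All four clip heads overlap the cover's edges in the last wrist picture, with the arm 0.19 m up and touching nothing.

**Disagreements:** the cameras differed by about 2 mm on absolute positions, which is within their calibration. I estimated the box pose at about (0.535, 0.012) m, -9°, and the cover came out at (0.537, 0.013) m, -8.7°.

**Not checked:** clip travel and the bystanders' positions were judged only from the pictures. Nothing appeared to have moved in the parts I viewed, but I took no full-scene picture at the end.

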